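# Switch on the ink grinder under its guard

### The job

Switch the ink grinder on: lift the red hinged guard right back with a finger until it rests open, push the toggle beneath it fully over to the side with the green dot, then tip the guard forward again so that it drops shut over the switch. Leave the ink cup, the seal stone and the ink stick where they stand.

Things in the scene. Friction and masses are not known exactly. Their poses are not given: they have to be found in the camera images.
- grinder: fixed green ink grinder housing 150 (x) x 300 (y) x 60 mm high. Origin: centre of its underside; x points to its back (away from the robot at yaw 0), y to its left, z up. Left half: slate bowl, driving column and arm up to 155 mm high, all at y > 5 mm. Right half: the guarded switch, centre line y = -85 mm; around it nothing else rises above the flat deck (z = 60 mm)
- guard (a joint): angle of the red translucent guard: 0 = shut over the switch, 1.75 rad = fully back on its stop, plate nearly upright 33 to 60 mm behind the hinge line, lip uppermost (92 mm above the hinge line), open side to the robot. About 90 g, no spring: let go below about 1.1 rad it falls shut, above 1.25 rad it falls back and rests open
- guard_hinge (a point): middle of the guard's hinge line, which runs along the grinder's y; at x = +5, y = -85, z = 76 mm in the grinder's frame, 16 mm above the deck. The guard is a cover, open below and at the back, walls 3 mm: shut, it reaches 79 mm forward of the hinge line (to the housing's front edge), is 66 mm wide, and its top is 36 mm above the hinge line
- guard_lip (a point): middle of the guard's finger lip near its outer end; moves with the guard. A red plate 46 mm wide, 4 mm thick, sticking out some 24 mm forward from the top of the guard's front wall, flared up by 20 degrees, beyond the housing, free below and in front. Shut, this point is 98.5 mm forward of the hinge line and 41.5 mm above it
- toggle (a joint): angle of the toggle, 0 = off, leaning 0.4 rad to the grinder's right (-y, red dot); 0.8 rad = on, leaning 0.4 rad to its left (+y, green dot). It has friction (under 1 N at its tip) and stays where it is left, so push it fully over to its stop
- toggle_tip (a point): centre of the 12 mm ball on the steel toggle's end. The toggle swings about an axis along the grinder's x; pivot at x = -35, y = -85, z = 64 mm in the grinder's frame (40 mm in front of the hinge line). The ball is 29.5 mm above the pivot and 12.5 mm to its right when off, as far to its left when on
- ink_cup_mid (a point): centre (half-way up) of the loose black ink cup, 72 mm across, 85 mm high; to be left alone
- seal_mid (a point): centre of the loose pale seal stone, 30 x 30 mm, 70 mm high with a round top; to be left alone
- ink_stick_mid (a point): centre of the loose black ink stick lying flat, 24 x 90 x 13 mm high; to be left alone

How it is judged:
By the outcome, as a careful person would: the job done as asked, in the order asked, and still so for the second after the job is handed in, with the robot touching nothing.
It also fails if it takes over 54 s, if anything falls off the work surface, if the arm or the gripper's body presses on something with over 40 N, if the wrist force passes 120 N, or if a joint passes its speed limit or range.

### The arm

A 6-joint arm with a two-finger parallel gripper is mounted at the origin on the work surface. World frame = base frame: x ahead of the robot, y to its left, z up, the work surface at z = 0. Lengths are in m, angles in rad, forces in N, time in s.
With the tool pointing down it reaches from about 0.25 to 0.775 m from the base axis. Payload 4 kg.
Tool frame: the origin (TCP) lies midway between the tips of the shut fingers; the grasp point (between the pads) lies 19 mm behind it; z points along the fingers, y is the direction in which the jaws open and shut (so a half turn about z gives the same grasp; the last joint's range is limited). The gripper opens to 94 mm and grips with 3 to 60 N. Pads are 16 mm wide; open, the fingers measure 119 mm over their backs; the gripper's body (75 mm by 177 mm) begins 78 mm behind the grasp point.
Start: joints at [-1.314, 0.087, 1.371, -0, 1.684, -0.103], TCP at [0.194, -0.515, 0.182] pointing down, gripper open.
Joint ranges: [-3.1, 3.1], [-0.76, 2.03], [0.27, 2.55], [-1.08, 4.22], [0.17, 2.65], [-2.57, 2.57]. Speed limits (rad/s): [2.79, 2.79, 3.14, 3.14, 3.14, 3.14].

### API

Orientations are given as [roll, pitch, yaw] about the fixed x, y, z axes, in that order (R = Rz(yaw) Ry(pitch) Rx(roll)).
In Python, from bench import robot gives the robot as it stands.
- The arm moves only by the tool drive_tool, never from a script. Its argument "series" is a list that holds one entry, the list of rows, each a list of 7 numbers: the turn, a rotation vector about the tool's x, y, z in rad, then the shift along the tool's x, y, z in cm, then the opening in per cent of the stroke, from 0 (shut) to 100 (fully open). In form: [[[rx, ry, rz, tx, ty, tz, fingers], ...]]. A call has 1 to 20 rows; each row is the pose to reach, as a shift and turn from the pose measured when the call began, along the tool's axes at that moment; what a row does not reach only later rows make up. A row lasts 1/10 s, in which the tool goes at most 50 mm and 8.59 degrees, less where a joint would pass 70% of its speed; a pose out of reach is approached as far as the arm can. A call with a gripper value outside its range is refused whole. The fingers move at their own pace and stop on an object; the grip force is fixed at half the most. Time passes only in rows, so rows that repeat a pose let the fingers close. It gives the time, the measured TCP pose, the force and the opening at its end, in the units of the state.
- robot.get_obs(): the state, without advancing time (a new reading comes with each control period).
- robot.snapshot(name): name is "side" or "top" or "wrist"; returns a dict with "img" (384x512x3 uint8, blue, green, red), "depth" (384x512 float32, m along the optical axis (not along the pixel's ray), 0 where there is no reading), "vertical_fov" (degrees; the focal length in pixels is half the picture's height over the tangent of half this angle, whatever the lens; pixels are square), "cx", "cy" (the principal point, pixels), "rvec" (rotation vector, rad) and "tvec" (3), from world to camera coordinates, as OpenCV has them. Camera axes: x right, y down, z forward; pixel columns grow to the right and rows downward; lengths in m; the calibration is good to about 2 mm. A picture is of the moment at which its call begins.
- robot.close_job(): hands the job in, once; it reports no verdict.
The state is a dict: "time": time; "joint_positions": joint angles; "qvel": joint speeds; "joint_torque": joint torques, N m; "tool_pos": TCP position; "ee_rot": TCP orientation; "wrist_force": force on the tool from outside, world axes, zero at the start; "wrist_torque": the same for the moment, N m; "width": finger opening in m.
Only numpy, scipy, OpenCV 4.12 (cv2) and the standard library are available. Lean on these libraries where they do the work, as an engineer would, in place of code of your own. Each camera call takes 0.05 s, during which the arm holds its last target.

## Working session

There is one attempt and no reset: what is moved stays moved. The work goes in short steps, Python scripts to look and compute and a tool call to move; the robot and the scene stay as the last step left them, time stands still between calls to the robot, and variables do not carry over. Pictures are saved under pics/ and viewed, and the job is handed in when it is done.

Besides the shell and the picture viewer there is one more tool, called after "Call:" as name(argument=value, ...) on one line, values as JSON. drive_tool: Moves the arm, as the interface text tells. Its arguments: {"type":"object","properties":{"series":{"type":"array","items":{"type":"array","items":{"type":"array","items":{"type":"number"}}}}},"required":["series"]}

```bash
ls; mkdir -p pics
cat > h.py <<'E'
import numpy as np, cv2
from scipy.spatial.transform import Rotation as Ro
from bench import robot
def snap(n,f=None):
    s=robot.snapshot(n)
    if f: cv2.imwrite('pics/'+f,s['img'])
    return s
def K(s):
    f=192/np.tan(np.radians(s['vertical_fov'])/2); return f
def pts(s):
    f=K(s);d=s['depth'];v,u=np.mgrid[:384,:512]
    c=np.stack([(u-s['cx'])/f*d,(v-s['cy'])/f*d,d],-1)
    R=cv2.Rodrigues(np.array(s['rvec'],float))[0]
    return (c-np.array(s['tvec']).ravel())@R
E
python3 - <<'E'
from h import *
print(robot.get_obs())
for n in ['side','top','wrist']:
    s=snap(n,n+'0.png'); np.savez(n+'0.npz',**s); print(n,s['vertical_fov'],s['cx'],s['cy'],s['rvec'],s['tvec'])
E
```

```text
pics
{'time': 0.0, 'joint_positions': array([-1.31411986e+00,  8.79473289e-02,  1.37222239e+00, -1.35211015e-05,
        1.68360501e+00, -1.03106565e-01]), 'qvel': array([-0.0001022 ,  0.00055831, -0.00174346, -0.00140168,  0.00048303,
       -0.00242018]), 'joint_torque': array([-1.11006455e-03, -3.40185642e+01, -3.02432263e+01,  7.17796222e-02,
        3.30775569e-02, -1.81462215e-04]), 'tool_pos': array([ 0.1934751 , -0.51421233,  0.1808246 ]), 'ee_rot': array([-3.13942079e+00, -2.11220239e-04,  3.59781294e-01]), 'wrist_force': array([-0.06879534, -0.27492515,  0.09741246]), 'wrist_torque': array([-0.03972086, -0.01189001,  0.00511121]), 'width': 0.09410517275960223}
side 50.45351563730898 257.49009880912246 184.56643892567052 [ 0.22503527 -2.80835833  1.25476844] [0.56430587 0.04765734 1.04859644]
top 51.143628205786364 251.8650804295465 191.8947877364979 [ 2.13279278 -2.13676823  0.21644454] [0.10456038 0.54851145 0.82589784]
wrist 63.66698502173722 255.99980978698667 194.47415580481385 [-2.41168516  1.67014621  0.21129563] [-0.54748301 -0.02508029  0.39171911]
```

View pics/side0.png

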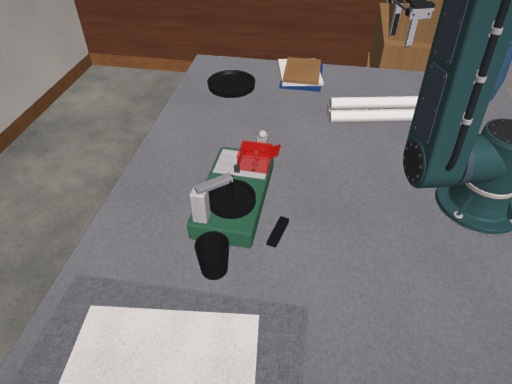

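View pics/top0.png

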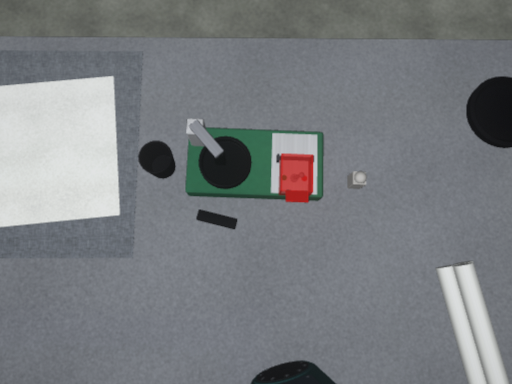

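View pics/wrist0.png

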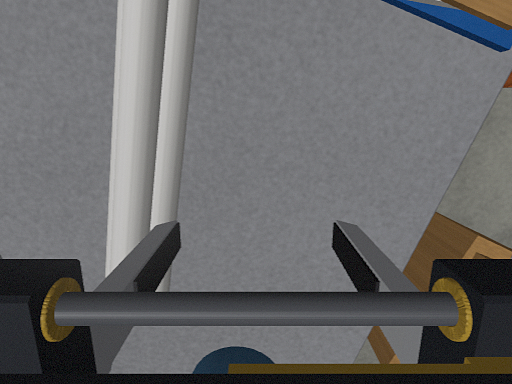

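The top view shows the grinder at about (187–322, 128–199), the red guard at (296,177), its lip at (297,197), the seal at (359,178), the cup at (157,160) and the stick at (217,219). Next I measure these.

Run:
```python
from h import *
for n in ['top','side']:
    s=dict(np.load(n+'0.npz')); P=pts(s); img=s['img'].astype(int); b,g,r=img[...,0],img[...,1],img[...,2]
    ok=s['depth']>0
    red=ok&(r>110)&(g<60)&(b<60)
    grn=ok&(g>b*1.15)&(g>r*1.6)&(g>35)&(P[...,2]>.01)&(P[...,2]<.15)&(P[...,0]>.3)
    print(n,'red',red.sum(),'grn',grn.sum(),'table z',np.median(P[300:330,100:200,2]))
    print('red pct x,y,z',np.percentile(P[red],[1,5,50,95,99],axis=0).round(4).tolist())
    top=grn&(abs(P[...,2]-.06)<.006)
    # deck incl white plate
    deck=ok&(abs(P[...,2]-.06)<.006)&(P[...,0]>.3)&(abs(P[...,1])<.6)
    nn,l,st,ce=cv2.connectedComponentsWithStats(deck.astype(np.uint8)); k=1+np.argmax(st[1:,4])
    q=P[l==k]; 
    rr=cv2.minAreaRect(q[:,:2].astype(np.float32)); print('deck rect',rr,'z',np.median(q[:,2]),len(q),cv2.boxPoints(rr).tolist())
    for nm,(u,v) in (dict(seal=(359,178),cup=(157,160),stick=(217,219),lip=(297,197),gtop=(296,175)) if n=='top' else dict(seal=(263,134),cup=(212,240),stick=(278,231),lip=(275,151))).items():
        print(nm,P[v,u].round(4))
```

```text
top red 751 grn 3512 table z -0.0005529593616673039
red pct x,y,z [[0.5174, -0.0192, 0.0823], [0.5194, -0.0172, 0.1078], [0.5623, 0.0103, 0.1114], [0.6106, 0.045, 0.119], [0.6129, 0.0473, 0.1207]]
deck rect ((0.6166370511054993, 0.09790781140327454), (0.29819104075431824, 0.15009590983390808), 87.86195373535156) z 0.05955120238696682 4908 [[0.5360789895057678, -0.04828406870365143], [0.6860703825950623, -0.05388374626636505], [0.6971951127052307, 0.2440996915102005], [0.5472037196159363, 0.24969936907291412]]
seal [ 0.5763 -0.1283  0.0651]
cup [0.6328 0.3228 0.002 ]
stick [0.4939 0.1813 0.0103]
lip [0.5257 0.0143 0.1173]
gtop [0.5725 0.0143 0.1104]
side red 591 grn 1880 table z 0.0008068262124651391
red pct x,y,z [[0.5177, -0.0164, 0.0736], [0.523, -0.0118, 0.0871], [0.5676, 0.0181, 0.1111], [0.6117, 0.0461, 0.1175], [0.6145, 0.048, 0.1198]]
deck rect ((0.6145485639572144, 0.09823117405176163), (0.3025357723236084, 0.14894472062587738), 87.728759765625) z 0.05980015199354052 2122 [[0.5341399312019348, -0.04996652156114578], [0.6829676032066345, -0.05586922913789749], [0.6949571967124939, 0.24642887711524963], [0.5461295247077942, 0.25233158469200134]]
seal [ 0.5754 -0.1231  0.064 ]
cup [0.6256 0.2813 0.0619]
stick [0.4928 0.1894 0.0129]
lip [0.5248 0.0211 0.1176]
```

```bash
cat >> h.py <<'E'
yaw=-.038; C=np.array([.6155,.098,0])
G=Ro.from_euler('z',yaw)
def g2w(p): return C+G.apply(np.array(p,float))   # grinder frame, m
def pose(p,pitch): return np.array(p),Ro.from_euler('z',yaw)*Ro.from_euler('y',pitch)*Ro.from_euler('x',np.pi)
def rows(T,fing=0,o=None):
    o=o or robot.get_obs(); R0=Ro.from_euler('xyz',o['ee_rot']); p0=o['tool_pos']
    for p,R in T:
        print(np.r_[(R0.inv()*R).as_rotvec().round(3),(R0.inv().apply(p-p0)*100).round(2)].tolist(),fing)
def st():
    o=robot.get_obs()
    g=G.inv().apply(o['tool_pos']-C)
    print('t',round(o['time'],2),'tcp',o['tool_pos'].round(4),'grinder mm',(g*1000).round(1),'rpy',o['ee_rot'].round(3),'F',o['wrist_force'].round(2),'w',round(o['width'],4),'q',o['joint_positions'].round(2))
E
python3 - <<'E'
from h import *
print('hinge',g2w([.005,-.085,.076]),'lip',g2w([-.0935,-.085,.1175]))
rows([pose(g2w([-.2,-.085,.17]),-.7),pose(g2w([-.2,-.085,.17]),0)])
E
```

```text
hinge [0.61726717 0.01287141 0.076     ] lip [0.51883828 0.01661351 0.1175    ]
[-0.141, 0.691, 0.381, 39.33, -42.37, 1.19] 0
[-0.002, 0.0, 0.398, 39.33, -42.37, 1.19] 0
```

Call:
drive_tool(series=[[[0,0,0.02,1,-1,0,0],[-0.01,0.05,0.03,3,-3.2,0,0],[-0.02,0.1,0.06,5.5,-6,0.2,0],[-0.03,0.15,0.09,8.5,-9,0.3,0],[-0.04,0.2,0.12,11.5,-12.3,0.4,0],[-0.05,0.25,0.15,14.5,-15.6,0.5,0],[-0.06,0.3,0.18,17.5,-18.9,0.6,0],[-0.07,0.36,0.21,20.5,-22.1,0.7,0],[-0.08,0.42,0.24,23.5,-25.3,0.8,0],[-0.1,0.48,0.27,26.5,-28.5,0.9,0],[-0.11,0.54,0.3,29.5,-31.8,1,0],[-0.12,0.6,0.33,32.5,-35,1.1,0],[-0.13,0.64,0.36,35.5,-38.2,1.1,0],[-0.14,0.67,0.37,37.7,-40.6,1.2,0],[-0.141,0.691,0.381,39,-42,1.2,0],[-0.141,0.691,0.381,39.3,-42.4,1.2,0],[-0.141,0.691,0.381,39.3,-42.4,1.2,0]]])

```text
time: 1.85
tool_pos: [0.4402, 0.0293, 0.1673]
ee_rot: [3.135, -0.679, -0.03]
wrist_force: [0.3, -1.0, -0.6]
width: 0.0005
```

Run:
```python
from h import *
st(); print(g2w([-.2,-.085,.17]))
s=snap('wrist','w1.png'); snap('side','s1.png'); np.savez('w1.npz',**s); st()
```

```text
t 1.85 tcp [0.4402 0.0293 0.1673] grinder mm [-172.6  -75.3  167.3] rpy [ 3.135 -0.679 -0.03 ] F [ 0.25 -0.95 -0.6 ] w 0.0005 q [-0.09 -0.76  2.17  0.03  1.05  1.51]
[0.41241516 0.02065953 0.17      ]
t 1.95 tcp [0.4407 0.026  0.168 ] grinder mm [-171.9  -78.6  168. ] rpy [ 3.135 -0.68  -0.038] F [ 0.72 -0.37  1.07] w 0.0005 q [-0.1  -0.76  2.17  0.03  1.05  1.51]
```

View pics/w1.png

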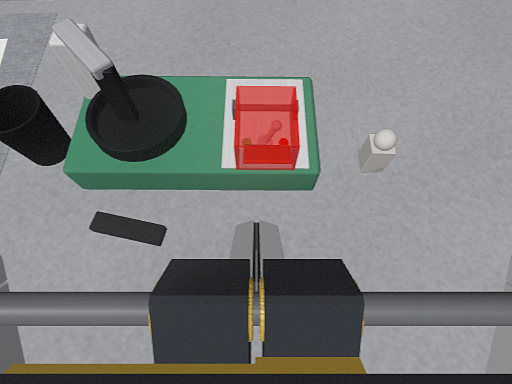

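View pics/s1.png

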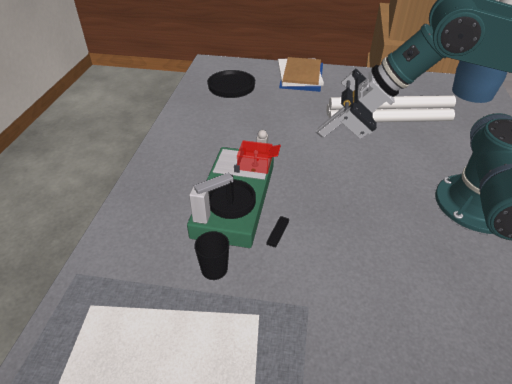

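The wrist view shows the guard shut at (266,127). The toggle leans right, with its ball at (277,125), towards the red dot at (283,142); the green dot is at (247,142). The fingers are shut. Next move: in front of and below the lip.

Run:
```python
from h import *
a=np.pi/2-.7; n=np.array([-np.sin(a),np.cos(a)])*8
def tcp(c): # corner f,h mm from hinge -> world
    f,h=np.array(c)-n; return pose(g2w([.005-f/1000,-.085,.076+h/1000]),-.7)
rows([tcp((150,60)),tcp((135,25)),tcp((112,15))])
```

```text
[0.006, 0.02, 0.0, -0.72, 0.61, 4.2] 0
[0.006, 0.02, 0.0, -1.75, 0.59, 7.87] 0
[0.006, 0.02, 0.0, -0.59, 0.57, 10.09] 0
```

Call:
drive_tool(series=[[[0.006,0.02,0,-0.2,0.3,1.4,0],[0.006,0.02,0,-0.5,0.6,2.8,0],[0.006,0.02,0,-0.7,0.6,4.2,0],[0.006,0.02,0,-1.2,0.6,6,0],[0.006,0.02,0,-1.7,0.6,7.8,0],[0.006,0.02,0,-1.2,0.6,9,0],[0.006,0.02,0,-0.6,0.6,10.1,0],[0.006,0.02,0,-0.6,0.6,10.1,0],[0.006,0.02,0,-0.6,0.6,10.1,0]]])

```text
time: 2.85
tool_pos: [0.4991, 0.015, 0.0855]
ee_rot: [3.141, -0.699, -0.042]
wrist_force: [0.9, -0.6, 0.4]
width: 0.0001
```

Run:
```python
from h import *
snap('wrist','w2.png'); st(); o=robot.get_obs()
a=np.pi/2-.7; n=np.array([-np.sin(a),np.cos(a)])*8
def tcp(c):
    f,h=np.array(c)-n; return pose(g2w([.005-f/1000,-.085,.076+h/1000]),-.7)
rows([tcp((100,16)),tcp((92,20)),tcp((92,26))],o=o)
def R(t): return np.array([[np.cos(t),-np.sin(t)],[np.sin(t),np.cos(t)]])
print()
rows([tcp(R(t)@(93,34)) for t in np.arange(0,1.61,.1)],o=o)
```

```text
t 2.9 tcp [0.4991 0.0154 0.0859] grinder mm [-113.2  -87.    85.9] rpy [ 3.141 -0.699 -0.041] F [-0.67  0.23  0.05] w 0.0002 q [-0.12 -0.53  2.24  0.08  0.74  1.45]
[0.002, 0.001, -0.002, 0.98, -0.2, 0.7] 0
[0.002, 0.001, -0.002, 1.85, -0.2, 0.91] 0
[0.002, 0.001, -0.002, 2.24, -0.2, 0.45] 0

[0.002, 0.001, -0.002, 2.68, -0.2, -0.22] 0
[0.002, 0.001, -0.002, 3.56, -0.2, -0.67] 0
[0.002, 0.001, -0.002, 4.48, -0.2, -1.03] 0
[0.002, 0.001, -0.002, 5.43, -0.21, -1.3] 0
[0.002, 0.001, -0.002, 6.41, -0.21, -1.47] 0
[0.002, 0.001, -0.002, 7.4, -0.21, -1.54] 0
[0.002, 0.001, -0.002, 8.39, -0.21, -1.51] 0
[0.002, 0.001, -0.002, 9.37, -0.21, -1.38] 0
[0.002, 0.001, -0.002, 10.33, -0.22, -1.15] 0
[0.002, 0.001, -0.002, 11.27, -0.22, -0.83] 0
[0.002, 0.001, -0.002, 12.17, -0.22, -0.42] 0
[0.002, 0.001, -0.002, 13.02, -0.23, 0.08] 0
[0.002, 0.001, -0.002, 13.82, -0.23, 0.66] 0
[0.002, 0.001, -0.002, 14.56, -0.23, 1.32] 0
[0.002, 0.001, -0.002, 15.23, -0.24, 2.05] 0
[0.002, 0.001, -0.002, 15.82, -0.24, 2.84] 0
[0.002, 0.001, -0.002, 16.33, -0.24, 3.69] 0
```

View pics/w2.png

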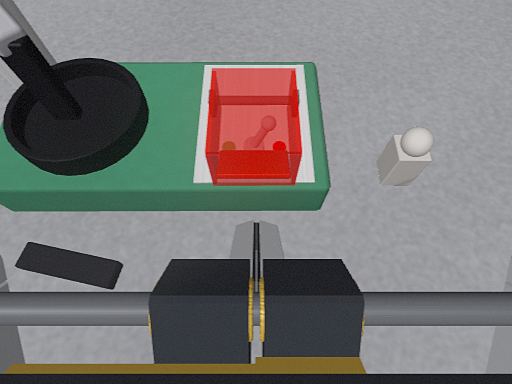

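The lip is at (253,163) and the finger tip at (256,222) is centred below it. Starting the first part of the lift.

Call:
drive_tool(series=[[[0,0,0,1,-0.2,0.7,0],[0,0,0,1.85,-0.2,0.9,0],[0,0,0,2.25,-0.2,0.45,0],[0,0,0,2.7,-0.2,-0.2,0],[0,0,0,3.1,-0.2,-0.45,0],[0,0,0,3.55,-0.2,-0.67,0],[0,0,0,4,-0.2,-0.85,0],[0,0,0,4.5,-0.2,-1.03,0],[0,0,0,5,-0.2,-1.15,0],[0,0,0,5.4,-0.2,-1.3,0],[0,0,0,5.4,-0.2,-1.3,0]]])

```text
time: 4.0
tool_pos: [0.5328, 0.016, 0.1315]
ee_rot: [3.141, -0.701, -0.041]
wrist_force: [0.4, -0.0, -0.3]
width: 0.0004
```

Run:
```python
from h import *
snap('wrist','w3.png'); snap('side','s3.png');st(); o=robot.get_obs()
a=np.pi/2-.7; n=np.array([-np.sin(a),np.cos(a)])*8
def tcp(c):
    f,h=np.array(c)-n; return pose(g2w([.005-f/1000,-.085,.076+h/1000]),-.7)
def R(t): return np.array([[np.cos(t),-np.sin(t)],[np.sin(t),np.cos(t)]])
rows([tcp(R(t)@(93,34)) for t in np.arange(.4,1.71,.1)],o=o)
```

```text
t 4.1 tcp [0.5321 0.0161 0.1304] grinder mm [-80.2 -85.  130.4] rpy [ 3.141 -0.699 -0.041] F [ 0.13  0.36 -0.76] w 0.0006 q [-0.11 -0.47  2.11  0.06  0.8   1.48]
[0.002, 0.001, -0.002, 1.02, -0.0, -0.18] 0
[0.002, 0.001, -0.002, 2.01, -0.0, -0.25] 0
[0.002, 0.001, -0.002, 3.0, -0.01, -0.22] 0
[0.002, 0.001, -0.002, 3.98, -0.01, -0.09] 0
[0.002, 0.001, -0.002, 4.95, -0.01, 0.13] 0
[0.002, 0.001, -0.002, 5.88, -0.01, 0.45] 0
[0.002, 0.001, -0.002, 6.78, -0.02, 0.86] 0
[0.002, 0.001, -0.002, 7.64, -0.02, 1.36] 0
[0.002, 0.001, -0.002, 8.44, -0.02, 1.95] 0
[0.002, 0.001, -0.002, 9.18, -0.03, 2.6] 0
[0.002, 0.001, -0.002, 9.85, -0.03, 3.33] 0
[0.002, 0.001, -0.002, 10.44, -0.03, 4.13] 0
[0.002, 0.001, -0.002, 10.95, -0.04, 4.97] 0
[0.002, 0.001, -0.002, 11.37, -0.04, 5.87] 0
```

View pics/w3.png

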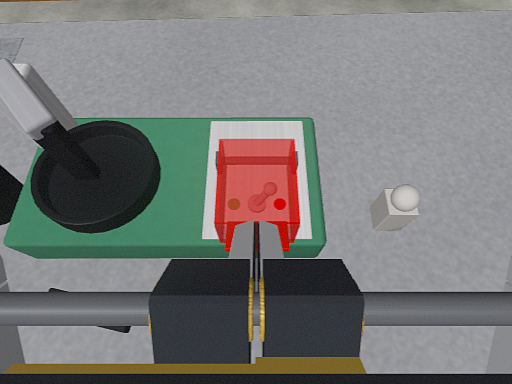

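View pics/s3.png

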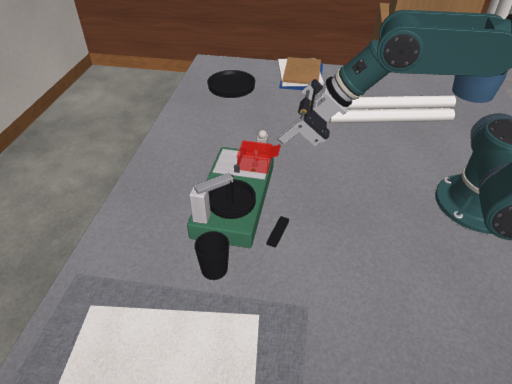

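The finger is over the lip and the guard is still shut: the lip is visible at (258,240), below the fingertip. It slipped off because the motion lagged and cut the corner. I'll back out and go deeper under the lip, with pauses.

```bash
cat >> h.py <<'E'
a_=np.pi/2-.7; n_=np.array([-np.sin(a_),np.cos(a_)])*8
def tc(c):
    f,h=np.array(c)-n_; return pose(g2w([.005-f/1000,-.085,.076+h/1000]),-.7)
def Rt(t): return np.array([[np.cos(t),-np.sin(t)],[np.sin(t),np.cos(t)]])
E
python3 - <<'E'
from h import *
rows([tc((110,85)),tc((145,40)),tc((118,8)),tc((88,8))])
E
```

```text
[0.002, 0.001, -0.002, -0.73, 0.01, -3.93] 0
[0.002, 0.001, -0.002, -6.3, 0.02, -2.74] 0
[0.002, 0.001, -0.002, -6.3, 0.01, 1.45] 0
[0.002, 0.001, -0.002, -4.0, -0.0, 3.38] 0
```

Call:
drive_tool(series=[[[0,0,0,-0.3,0,-2,0],[0,0,0,-0.7,0,-4,0],[0,0,0,-3,0,-4,0],[0,0,0,-5,0,-3.2,0],[0,0,0,-6.3,0,-2.5,0],[0,0,0,-6.3,0,-1,0],[0,0,0,-6.3,0,0.3,0],[0,0,0,-6.3,0,1.4,0],[0,0,0,-6.3,0,1.4,0],[0,0,0,-5.5,0,2.1,0],[0,0,0,-4.7,0,2.8,0],[0,0,0,-4,0,3.4,0],[0,0,0,-4,0,3.4,0],[0,0,0,-4,0,3.4,0]]])

```text
time: 5.5
tool_pos: [0.5231, 0.0165, 0.0785]
ee_rot: [3.141, -0.698, -0.041]
wrist_force: [-0.0, 0.3, -0.0]
width: 0.0003
```

Run:
```python
from h import *
s=snap('wrist','w4.png'); s2=snap('side'); cv2.imwrite('pics/s4.png',cv2.resize(s2['img'][90:230,190:360],None,fx=4,fy=4));st(); o=robot.get_obs()
rows([tc((88,y)) for y in (8,20,30,40)],o=o)
print()
rows([tc(Rt(t)@(92,34)) for t in np.arange(.1,.81,.1)],o=o)
```

```text
t 5.6 tcp [0.5229 0.0165 0.0785] grinder mm [-89.4 -85.   78.5] rpy [ 3.141 -0.699 -0.041] F [0.28 0.48 0.15] w 0.0004 q [-0.11 -0.45  2.21  0.07  0.69  1.47]
[0.002, 0.001, -0.002, 0.04, 0.0, -0.01] 0
[0.002, 0.001, -0.002, 0.81, 0.0, -0.93] 0
[0.002, 0.001, -0.002, 1.46, 0.0, -1.69] 0
[0.002, 0.001, -0.002, 2.1, 0.0, -2.46] 0

[0.002, 0.001, -0.002, 2.28, 0.0, -2.7] 0
[0.002, 0.001, -0.002, 3.2, 0.0, -3.05] 0
[0.002, 0.001, -0.002, 4.14, 0.0, -3.31] 0
[0.002, 0.001, -0.002, 5.11, 0.0, -3.47] 0
[0.002, 0.001, -0.002, 6.09, -0.0, -3.54] 0
[0.002, 0.001, -0.002, 7.07, -0.0, -3.51] 0
[0.002, 0.001, -0.002, 8.04, -0.01, -3.38] 0
[0.002, 0.001, -0.002, 8.99, -0.01, -3.16] 0
```

View pics/w4.png

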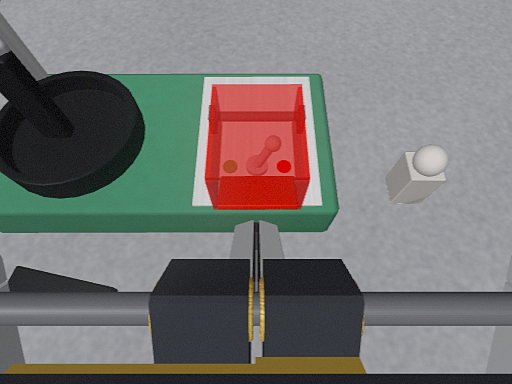

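View pics/s4.png

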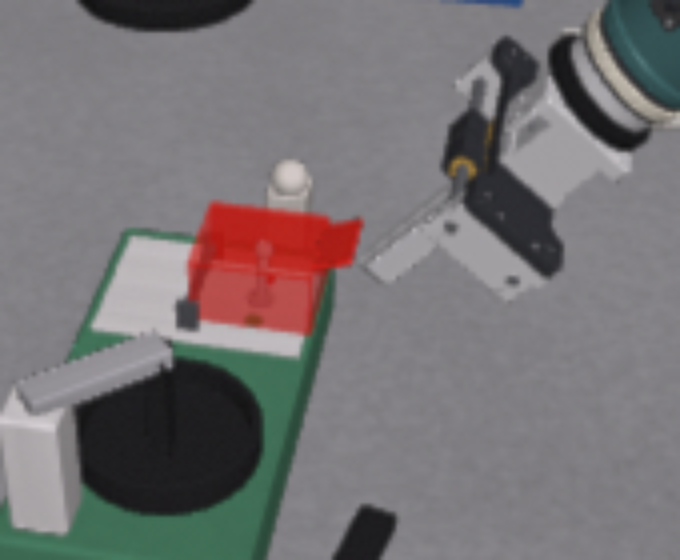

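Run:
```python
from h import *
s=snap('side');P=pts(s);f=K(s)
for nm,p in dict(tcp=robot.get_obs()['tool_pos'],lip=g2w([-.0935,-.085,.1175])).items():
    c=cv2.Rodrigues(s['rvec'])[0]@p+np.ravel(s['tvec']); print(nm,p.round(4),c[:2]/c[2]*f+[s['cx'],s['cy']])
for v in range(148,164,2):
    print(v,[(u,*(P[v,u]*1000).round().astype(int)) for u in range(278,300,4)])
w=snap('wrist');Q=pts(w)
o=robot.get_obs();R0=Ro.from_euler('xyz',o['ee_rot'])
for v in range(218,262,6): print(v,[(u,*(R0.inv().apply(Q[v,u]-o['tool_pos'])*1000).round().astype(int)) for u in (240,250,262,272)])
```

```text
tcp [0.523  0.0165 0.0786] [275.37283078 162.18820287]
lip [0.5188 0.0166 0.1175] [277.57976759 150.20643132]
148 [(278, np.int64(519), np.int64(8), np.int64(118)), (282, np.int64(521), np.int64(-154), np.int64(-2)), (286, np.int64(499), np.int64(8), np.int64(121)), (290, np.int64(488), np.int64(27), np.int64(135)), (294, np.int64(478), np.int64(28), np.int64(138)), (298, np.int64(466), np.int64(100), np.int64(192))]
150 [(278, np.int64(518), np.int64(20), np.int64(121)), (282, np.int64(520), np.int64(-142), np.int64(0)), (286, np.int64(498), np.int64(15), np.int64(120)), (290, np.int64(487), np.int64(31), np.int64(133)), (294, np.int64(478), np.int64(30), np.int64(134)), (298, np.int64(468), np.int64(31), np.int64(136))]
152 [(278, np.int64(517), np.int64(26), np.int64(119)), (282, np.int64(508), np.int64(14), np.int64(111)), (286, np.int64(497), np.int64(27), np.int64(123)), (290, np.int64(487), np.int64(32), np.int64(127)), (294, np.int64(477), np.int64(30), np.int64(127)), (298, np.int64(472), np.int64(-142), np.int64(-1))]
154 [(278, np.int64(516), np.int64(31), np.int64(117)), 
[... 2403 characters left out ...]
62, np.int64(9), np.int64(2), np.int64(-58)), (272, np.int64(10), np.int64(7), np.int64(-59))]
248 [(240, np.int64(9), np.int64(-9), np.int64(-65)), (250, np.int64(9), np.int64(-4), np.int64(-65)), (262, np.int64(9), np.int64(2), np.int64(-66)), (272, np.int64(10), np.int64(6), np.int64(-67))]
254 [(240, np.int64(9), np.int64(-9), np.int64(-71)), (250, np.int64(10), np.int64(-4), np.int64(-72)), (262, np.int64(9), np.int64(2), np.int64(-72)), (272, np.int64(9), np.int64(6), np.int64(-72))]
260 [(240, np.int64(33), np.int64(-5), np.int64(-127)), (250, np.int64(10), np.int64(-4), np.int64(-79)), (262, np.int64(34), np.int64(1), np.int64(-128)), (272, np.int64(33), np.int64(3), np.int64(-127))]
```

Two cameras agree that the finger surfaces end about 27 mm short of the reported TCP along the tool axis: the wrist view at row 221, and the side view at (282,158), which is about (506, 23, 99) mm. That explains the slip. I'll use this measured tip from now on.

```bash
cat >> h.py <<'E'
TIP=27.
d_=np.array([-np.cos(a_),-np.sin(a_)])
def tc(c):
    f,h=np.array(c)-n_+TIP*d_; return pose(g2w([.005-f/1000,-.085,.076+h/1000]),-.7)
E
python3 - <<'E'
from h import *
rows([tc((100,12)),tc((88,12)),tc((88,20)),tc((88,30)),tc((88,40))]);print()
rows([tc(Rt(t)@(92,34)) for t in np.arange(.1,.81,.1)])
E
```

```text
[0.002, 0.001, -0.002, -0.64, -0.0, 1.62] 0
[0.002, 0.001, -0.002, 0.28, -0.01, 2.39] 0
[0.002, 0.001, -0.002, 0.8, -0.01, 1.78] 0
[0.002, 0.001, -0.002, 1.44, -0.0, 1.02] 0
[0.002, 0.001, -0.002, 2.09, -0.0, 0.25] 0

[0.002, 0.001, -0.002, 2.27, -0.0, 0.01] 0
[0.002, 0.001, -0.002, 3.18, -0.01, -0.34] 0
[0.002, 0.001, -0.002, 4.13, -0.01, -0.6] 0
[0.002, 0.001, -0.002, 5.1, -0.01, -0.77] 0
[0.002, 0.001, -0.002, 6.07, -0.01, -0.83] 0
[0.002, 0.001, -0.002, 7.05, -0.01, -0.8] 0
[0.002, 0.001, -0.002, 8.02, -0.01, -0.67] 0
[0.002, 0.001, -0.002, 8.98, -0.02, -0.45] 0
```

Call:
drive_tool(series=[[[0,0,0,-0.3,0,0.8,0],[0,0,0,-0.6,0,1.6,0],[0,0,0,-0.2,0,2,0],[0,0,0,0.3,0,2.4,0],[0,0,0,0.3,0,2.4,0],[0,0,0,0.3,0,2.4,0],[0,0,0,0.8,0,1.8,0],[0,0,0,1.1,0,1.4,0],[0,0,0,1.45,0,1,0],[0,0,0,1.8,0,0.6,0],[0,0,0,2.1,0,0.25,0],[0,0,0,2.7,0,-0.1,0],[0,0,0,3.2,0,-0.3,0],[0,0,0,3.6,0,-0.45,0],[0,0,0,4.1,0,-0.6,0],[0,0,0,4.1,0,-0.6,0]]])

```text
time: 7.3
tool_pos: [0.5514, 0.0153, 0.1107]
ee_rot: [3.141, -0.701, -0.041]
wrist_force: [-1.0, -0.8, -0.0]
width: 0.0002
```

Run:
```python
from h import *
s2=snap('side'); cv2.imwrite('pics/s5.png',cv2.resize(s2['img'][90:230,190:360],None,fx=4,fy=4));st(); 
rows([tc(Rt(t)@(92,34)) for t in np.arange(.3,1.71,.1)])
```

```text
t 7.35 tcp [0.5509 0.0153 0.1101] grinder mm [-61.4 -85.1 110.1] rpy [ 3.141 -0.7   -0.041] F [-0.37  0.26 -0.5 ] w 0.0005 q [-0.1  -0.4   2.11  0.06  0.73  1.48]
[0.002, 0.0, -0.002, -0.02, -0.01, 0.01] 0
[0.002, 0.0, -0.002, 0.94, -0.01, -0.16] 0
[0.002, 0.0, -0.002, 1.92, -0.01, -0.22] 0
[0.002, 0.0, -0.002, 2.9, -0.02, -0.19] 0
[0.002, 0.0, -0.002, 3.87, -0.02, -0.06] 0
[0.002, 0.0, -0.002, 4.83, -0.02, 0.16] 0
[0.002, 0.0, -0.002, 5.75, -0.02, 0.48] 0
[0.002, 0.0, -0.002, 6.64, -0.03, 0.9] 0
[0.002, 0.0, -0.002, 7.49, -0.03, 1.39] 0
[0.002, 0.0, -0.002, 8.28, -0.03, 1.97] 0
[0.002, 0.0, -0.002, 9.01, -0.03, 2.63] 0
[0.002, 0.0, -0.002, 9.67, -0.04, 3.35] 0
[0.002, 0.0, -0.002, 10.25, -0.04, 4.14] 0
[0.002, 0.0, -0.002, 10.75, -0.04, 4.98] 0
[0.002, 0.0, -0.002, 11.17, -0.05, 5.87] 0
```

View pics/s5.png

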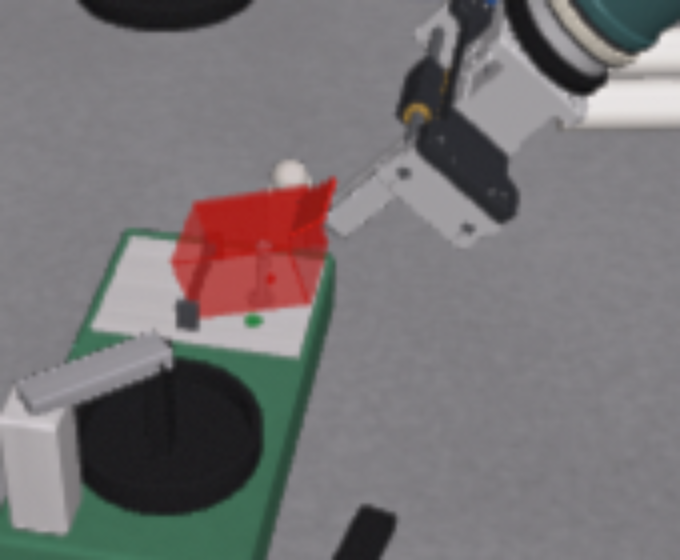

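The guard is lifting: its lip at (330,185) rests on the fingertip at (335,215), and the uncovered green dot shows at (255,320). I continue along the arc.

Call:
drive_tool(series=[[[0,0,0,0.5,0,-0.1,0],[0,0,0,0.95,0,-0.15,0],[0,0,0,1.45,0,-0.2,0],[0,0,0,1.9,0,-0.2,0],[0,0,0,2.4,0,-0.2,0],[0,0,0,2.9,0,-0.2,0],[0,0,0,3.4,0,-0.1,0],[0,0,0,3.9,0,-0.05,0],[0,0,0,4.35,0,0.05,0],[0,0,0,4.8,0,0.15,0],[0,0,0,5.3,0,0.3,0],[0,0,0,5.75,0,0.5,0],[0,0,0,5.75,0,0.5,0]]])

```text
time: 8.65
tool_pos: [0.5988, 0.0133, 0.1438]
ee_rot: [3.141, -0.7, -0.041]
wrist_force: [-0.1, -0.6, -0.1]
width: 0.0006
```

Run:
```python
from h import *
s2=snap('side'); cv2.imwrite('pics/s6.png',cv2.resize(s2['img'][90:230,190:360],None,fx=4,fy=4));st(); 
rows([tc(Rt(t)@(92,34)) for t in np.arange(.9,1.71,.1)])
```

```text
t 8.7 tcp [0.5984 0.0133 0.1434] grinder mm [-13.9 -85.2 143.4] rpy [ 3.141 -0.7   -0.041] F [ 0.69 -0.07 -0.27] w 0.0004 q [-0.09 -0.3   1.97  0.05  0.77  1.5 ]
[0.002, 0.0, -0.002, -0.03, -0.02, -0.02] 0
[0.002, 0.0, -0.002, 0.86, -0.03, 0.39] 0
[0.002, 0.0, -0.002, 1.7, -0.03, 0.88] 0
[0.002, 0.0, -0.002, 2.49, -0.03, 1.46] 0
[0.002, 0.0, -0.002, 3.22, -0.04, 2.12] 0
[0.002, 0.0, -0.002, 3.88, -0.04, 2.85] 0
[0.002, 0.0, -0.002, 4.46, -0.04, 3.63] 0
[0.002, 0.0, -0.002, 4.97, -0.04, 4.48] 0
[0.002, 0.0, -0.002, 5.38, -0.05, 5.36] 0
```

View pics/s6.png

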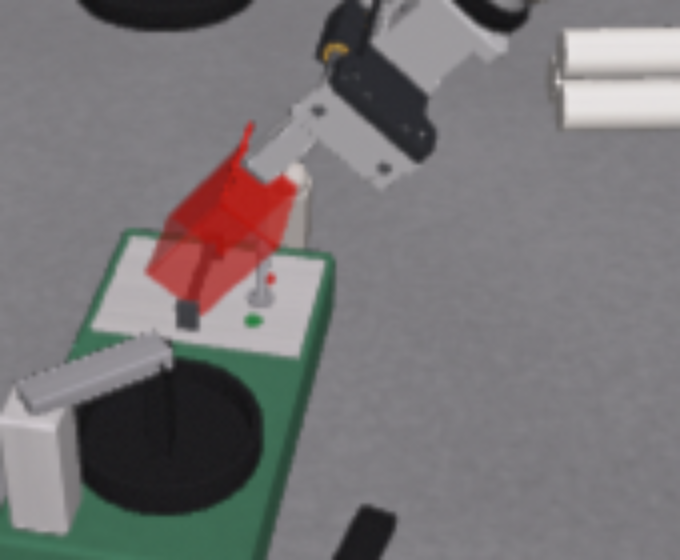

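The guard is at about 0.9 rad, with the finger in the corner at (255,170). I take it on to the stop.

Call:
drive_tool(series=[[[0,0,0,0.45,0,0.2,0],[0,0,0,0.85,0,0.4,0],[0,0,0,1.3,0,0.6,0],[0,0,0,1.7,0,0.9,0],[0,0,0,2.1,0,1.2,0],[0,0,0,2.5,0,1.5,0],[0,0,0,2.85,0,1.8,0],[0,0,0,3.2,0,2.1,0],[0,0,0,3.55,0,2.5,0],[0,0,0,3.9,0,2.85,0],[0,0,0,4.2,0,3.25,0],[0,0,0,4.45,0,3.6,0],[0,0,0,4.7,0,4,0],[0,0,0,4.7,0,4,0],[0,0,0,4.7,0,3.2,0],[0,0,0,4.7,0,1.5,0],[0,0,0,4.7,0,-1.5,0],[0,0,0,4.2,0,-4.5,0],[0,0,0,4,0,-5,0]]])

```text
time: 10.6
tool_pos: [0.597, 0.0135, 0.2128]
ee_rot: [3.14, -0.708, -0.04]
wrist_force: [0.5, 0.2, 1.3]
width: 0.0007
```

Run:
```python
from h import *
s2=snap('side'); cv2.imwrite('pics/s7.png',cv2.resize(s2['img'][90:230,190:360],None,fx=4,fy=4));s=snap('wrist','w7.png');st();
```

```text
t 10.7 tcp [0.5968 0.0135 0.2092] grinder mm [-15.5 -85.2 209.2] rpy [ 3.141 -0.703 -0.04 ] F [-0.95 -0.03 -0.38] w 0.0003 q [-0.09 -0.35  1.88  0.04  0.91  1.5 ]
```

View pics/s7.png

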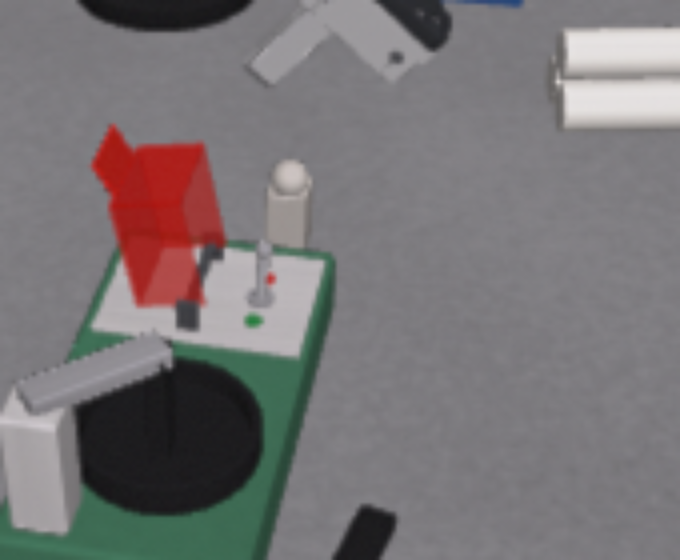

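View pics/w7.png

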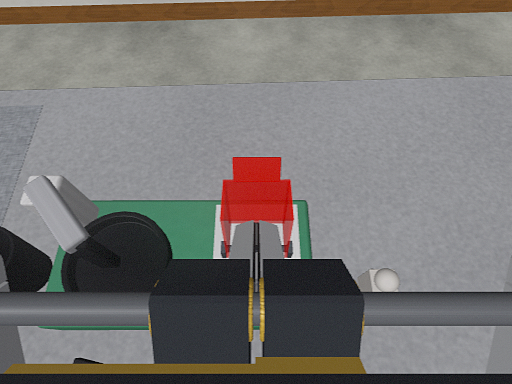

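The guard rests open: its lip is at (110,150) in the side crop, and the wrist view shows it upright at (257,195). The toggle ball is at (264,245) and still leans to the red side. Next I place the finger to its right.

Run:
```python
from h import *
rows([pose(g2w([x/1000,y/1000,z/1000]),-.7) for x,y,z in [(-30,-130,190),(-12,-130,120),(-11,-130,65),(-11,-91,65),(-11,-87,65)]])
```

```text
[0.002, -0.003, -0.002, -2.34, 4.49, 0.54] 0
[0.002, -0.003, -0.002, -5.49, 4.48, 7.04] 0
[0.002, -0.003, -0.002, -8.97, 4.47, 11.3] 0
[0.002, -0.003, -0.002, -8.97, 0.57, 11.29] 0
[0.002, -0.003, -0.002, -8.97, 0.17, 11.29] 0
```

Call:
drive_tool(series=[[[0,0,0,-0.8,1.5,0.2,0],[0,0,0,-1.6,3,0.4,0],[0,0,0,-2.3,4.5,0.5,0],[0,0,0,-3.2,4.5,2.5,0],[0,0,0,-4.3,4.5,4.8,0],[0,0,0,-5.5,4.5,7,0],[0,0,0,-7,4.5,8.9,0],[0,0,0,-8.2,4.5,10.3,0],[0,0,0,-9,4.5,11.3,0],[0,0,0,-9,4.5,11.3,0],[0,0,0,-9,4.5,11.3,0]]])

```text
time: 11.8
tool_pos: [0.5989, -0.0317, 0.0635]
ee_rot: [3.141, -0.701, -0.041]
wrist_force: [-0.2, 0.3, 0.8]
width: 0.0003
```

Run:
```python
from h import *
s2=snap('side'); cv2.imwrite('pics/s8.png',cv2.resize(s2['img'][90:230,190:360],None,fx=4,fy=4));s=snap('wrist','w8.png');st(); 
rows([pose(g2w([x/1000,y/1000,z/1000]),-.7) for x,y,z in [(-11,-130,65),(-11,-91,65),(-11,-87,65)]])
```

```text
t 11.9 tcp [ 0.6    -0.032   0.0657] grinder mm [ -10.6 -130.5   65.7] rpy [ 3.14  -0.704 -0.04 ] F [ 1.05 -0.54  0.49] w 0.0006 q [-0.22 -0.21  2.08  0.21  0.59  1.26]
[0.003, -0.004, -0.002, -0.07, -0.05, 0.02] 0
[0.003, -0.004, -0.002, -0.08, -3.95, 0.01] 0
[0.003, -0.004, -0.002, -0.08, -4.35, 0.01] 0
```

View pics/s8.png

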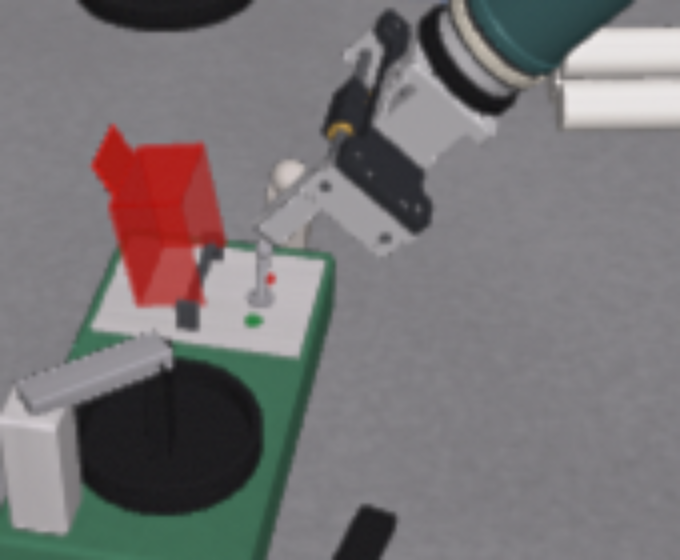

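View pics/w8.png

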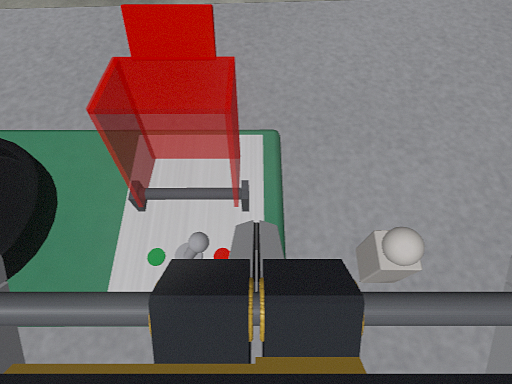

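The finger is to the right of the ball, with the tip at (250,225) and the ball at (199,242) in the wrist view. Now I push left.

Call:
drive_tool(series=[[[0,0,0,-0.1,-0.5,0,0],[0,0,0,-0.1,-1,0,0],[0,0,0,-0.1,-1.5,0,0],[0,0,0,-0.1,-2,0,0],[0,0,0,-0.1,-2.5,0,0],[0,0,0,-0.1,-3,0,0],[0,0,0,-0.1,-3.5,0,0],[0,0,0,-0.1,-3.9,0,0],[0,0,0,-0.1,-4.1,0,0],[0,0,0,-0.1,-4.3,0,0],[0,0,0,-0.1,-4.3,0,0]]])

```text
time: 13.0
tool_pos: [0.6007, 0.0076, 0.0647]
ee_rot: [3.131, -0.703, -0.036]
wrist_force: [-1.6, -14.6, 1.0]
width: 0.0003
```

Run:
```python
from h import *
s2=snap('side'); cv2.imwrite('pics/s9.png',cv2.resize(s2['img'][90:230,190:360],None,fx=4,fy=4));s=snap('wrist','w9.png');st();
```

```text
t 13.1 tcp [0.6006 0.0076 0.0646] grinder mm [-11.4 -90.8  64.6] rpy [ 3.132 -0.703 -0.037] F [ -3.16 -14.09   0.85] w 0.0001 q [-0.1  -0.21  2.08  0.06  0.57  1.47]
```

View pics/s9.png

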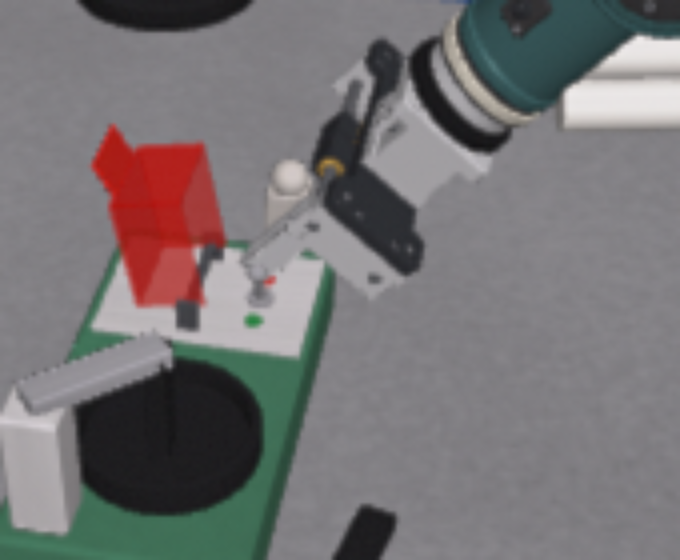

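View pics/w9.png

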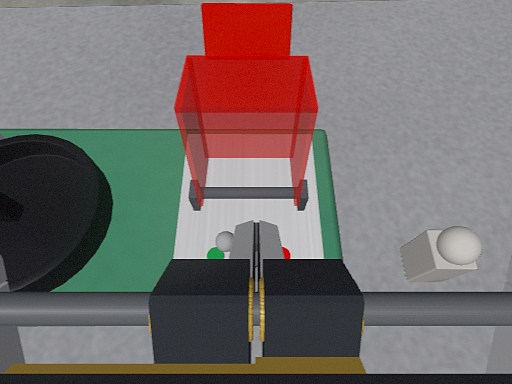

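The wrist force reads 14 N sideways at y = −91 mm, exactly the predicted stop position, and the ball is now beside the green dot. I back off and check.

Call:
drive_tool(series=[[[0,0,0,0,0.8,0,0],[0,0,0,0,1.5,0,0],[0,0,0,0,1.5,-1.5,0],[0,0,0,0,1.5,-4,0],[0,0,0,0,1,-7,0],[0,0,0,2,0,-10,0],[0,0,0,5,0,-12,0],[0,0,0,8,0,-14,0],[0,0,0,10,0,-15,0],[0,0,0,10,0,-15,0]]])

```text
time: 14.1
tool_pos: [0.5822, 0.01, 0.249]
ee_rot: [3.132, -0.711, -0.036]
wrist_force: [0.5, 0.2, -1.1]
width: 0.0002
```

Run:
```python
from h import *
s2=snap('side'); cv2.imwrite('pics/s10.png',cv2.resize(s2['img'][90:230,190:360],None,fx=4,fy=4));s=snap('top'); cv2.imwrite('pics/t10.png',cv2.resize(s['img'][80:280,130:400],None,fx=2.5,fy=2.5));st()
P=pts(s2);im=s2['img'].astype(int); red=(im[...,2]>110)&(im[...,1]<60)&(im[...,0]<60)&(s2['depth']>0)
q=G.inv().apply(P[red]-C)*1000; print(np.percentile(q,[2,50,98],axis=0).round(0))
rows([pose(g2w([-.05,-.085,.28]),0),pose(g2w([.09,-.085,.26]),0)])
```

```text
t 14.2 tcp [0.5794 0.0101 0.2423] grinder mm [-32.8 -89.2 242.3] rpy [ 3.132 -0.701 -0.037] F [-0.07 -0.64 -0.79] w 0.0003 q [-0.1  -0.4   1.85  0.04  0.99  1.5 ]
[[  -1. -119.   80.]
 [  27.  -71.  144.]
 [  62.  -52.  166.]]
[0.008, -0.701, -0.002, 1.12, -0.39, -4.0] 0
[0.008, -0.701, -0.002, 10.53, -0.47, 6.56] 0
```

View pics/s10.png

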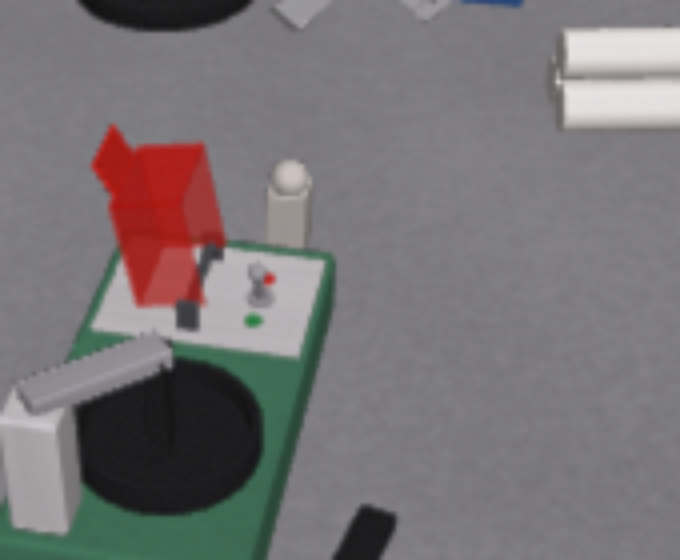

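View pics/t10.png

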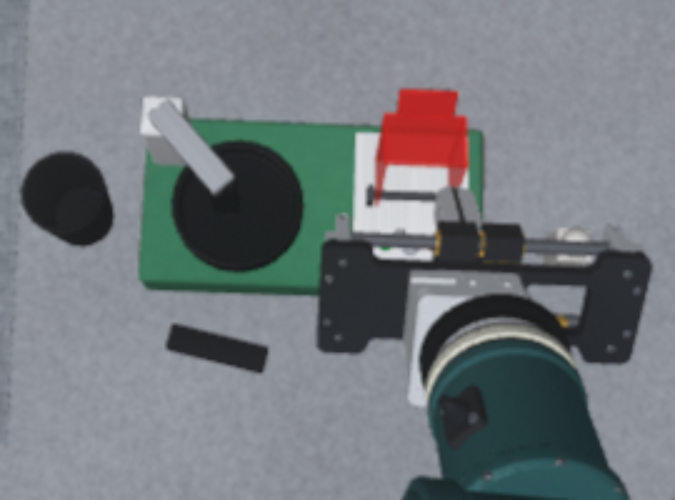

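Run:
```python
from h import *
s=snap('side');f=K(s);R=cv2.Rodrigues(s['rvec'])[0]
for th in (0,.4,.6,.8):
    b=th-.4; c=R@g2w([-.035,-.085+.032*np.sin(b),.064+.032*np.cos(b)])+np.ravel(s['tvec']); u=c[:2]/c[2]*f+[s['cx'],s['cy']]; print(th,u.round(1),((u-[190,90])*4+2).round())
im=cv2.resize(s['img'][145:175,240:275],None,fx=16,fy=16,interpolation=cv2.INTER_NEAREST);cv2.imwrite('pics/tog.png',im)
```

```text
0 [255.5 152. ] [264. 250.]
0.4 [254.6 154.1] [260. 259.]
0.6 [254.1 155.9] [258. 265.]
0.8 [253.6 157.9] [256. 274.]
```

View pics/tog.png

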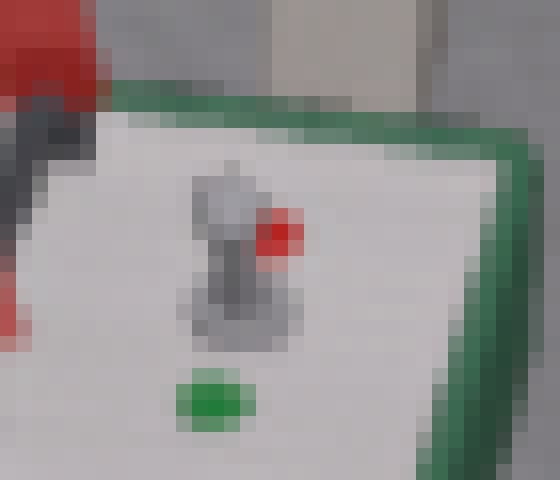

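The ball is at (253.4,157.5), against a predicted (253.6,157.9) for 0.8 rad, so the toggle is fully on. Next I turn the tool vertical and take it behind the guard.

Call:
drive_tool(series=[[[0,-0.1,0,0.2,0,-1,0],[0,-0.2,0,0.4,-0.1,-2,0],[0,-0.3,0,0.6,-0.2,-3,0],[0,-0.4,0,0.8,-0.3,-3.5,0],[0,-0.5,0,1,-0.4,-4,0],[0,-0.6,0,1.1,-0.4,-4,0],[0.008,-0.7,0,2.5,-0.4,-2.5,0],[0.008,-0.7,0,4.5,-0.4,-0.2,0],[0.008,-0.7,0,6.5,-0.4,2,0],[0.008,-0.7,0,8.5,-0.4,4.2,0],[0.008,-0.7,0,10.5,-0.4,6.5,0],[0.008,-0.7,0,10.8,-0.4,6.8,0],[0.008,-0.7,0,10.8,-0.4,6.8,0]]])

```text
time: 15.55
tool_pos: [0.7045, 0.0088, 0.2545]
ee_rot: [-3.141, 0.007, -0.04]
wrist_force: [-0.5, 0.4, 0.7]
width: 0.0007
```

Run:
```python
from h import *
st(); s2=snap('side'); cv2.imwrite('pics/s11.png',s2['img'])
rows([pose(g2w([x/1000,-.085,z/1000]),0) for x,z in [(95,200),(95,120),(80,120),(40,125),(-30,125)]])
```

```text
t 15.55 tcp [0.7045 0.0088 0.2545] grinder mm [ 92.3 -85.8 254.5] rpy [-3.141  0.007 -0.04 ] F [-0.53  0.41  0.73] w 0.0007 q [-0.07  0.46  0.76  0.    1.92  1.54]
[-0.001, 0.005, -0.002, 0.33, -0.07, 5.65] 0
[-0.001, 0.005, -0.002, 0.37, -0.06, 13.65] 0
[-0.001, 0.005, -0.002, -1.13, -0.06, 13.66] 0
[-0.001, 0.005, -0.002, -5.14, -0.05, 13.18] 0
[-0.001, 0.005, -0.002, -12.14, -0.04, 13.21] 0
```

View pics/s11.png

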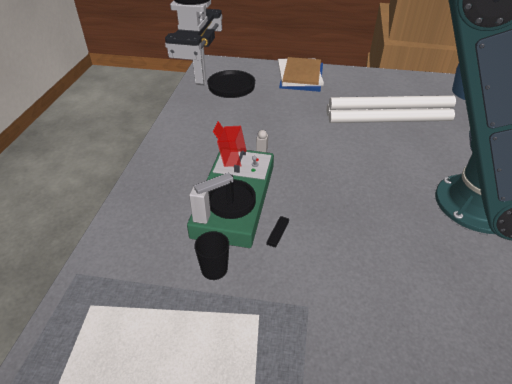

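The finger is above and behind the guard, with the tip at (199,80) and the guard at (230,145). I descend behind it.

Call:
drive_tool(series=[[[0,0,0,0.3,0,2,0],[0,0,0,0.4,0,4.5,0],[0,0,0,0.4,0,7,0],[0,0,0,0.4,0,9.5,0],[0,0,0,0.4,0,12,0],[0,0,0,0.4,0,13.6,0],[0,0,0,0.4,0,13.6,0],[0,0,0,0.4,0,13.6,0]]])

```text
time: 16.4
tool_pos: [0.7069, 0.0089, 0.122]
ee_rot: [-3.141, 0.004, -0.04]
wrist_force: [-0.2, -0.6, 1.7]
width: 0.0003
```

Run:
```python
from h import *
st(); s2=snap('side'); cv2.imwrite('pics/s12.png',cv2.resize(s2['img'][60:230,150:320],None,fx=3.5,fy=3.5))
rows([pose(g2w([x/1000,-.085,z/1000]),0) for x,z in [(80,120),(40,125),(-15,125)]])
```

```text
t 16.4 tcp [0.7069 0.0089 0.122 ] grinder mm [ 94.7 -85.5 122. ] rpy [-3.141  0.004 -0.04 ] F [-0.17 -0.64  1.73] w 0.0003 q [-0.07  0.46  1.03  0.    1.66  1.54]
[-0.001, 0.002, -0.002, -1.55, -0.06, 0.3] 0
[-0.001, 0.002, -0.002, -5.55, -0.05, -0.19] 0
[-0.001, 0.002, -0.002, -11.05, -0.04, -0.18] 0
```

View pics/s12.png

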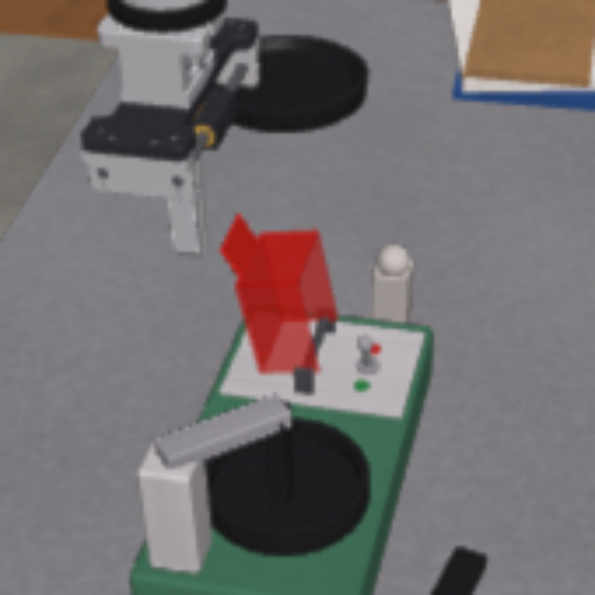

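The finger is behind the guard, with its tip at (187,250), lower than the lip at (240,215). I pull it forward slowly.

Call:
drive_tool(series=[[[0,0,0,-0.5,0,0.6,0],[0,0,0,-1.5,0,0.8,0],[0,0,0,-2.2,0,0.8,0],[0,0,0,-3,0,0.8,0],[0,0,0,-3.8,0,0.8,0],[0,0,0,-4.6,0,0.8,0],[0,0,0,-5.4,0,0.6,0],[0,0,0,-6.2,0,0.4,0],[0,0,0,-7,0,0.2,0],[0,0,0,-7.7,0,0,0],[0,0,0,-7.7,0,0,0]]])

```text
time: 17.55
tool_pos: [0.6302, 0.012, 0.1239]
ee_rot: [-3.141, 0.001, -0.04]
wrist_force: [-0.9, -0.2, 0.6]
width: 0.0004
```

Run:
```python
from h import *
st(); s2=snap('side'); cv2.imwrite('pics/s13.png',cv2.resize(s2['img'][60:230,150:320],None,fx=3.5,fy=3.5))
```

```text
t 17.55 tcp [0.6302 0.012  0.1239] grinder mm [ 17.9 -85.3 123.9] rpy [-3.141e+00  1.000e-03 -4.000e-02] F [-0.88 -0.23  0.56] w 0.0004 q [-0.07  0.28  1.26  0.    1.6   1.54]
```

View pics/s13.png

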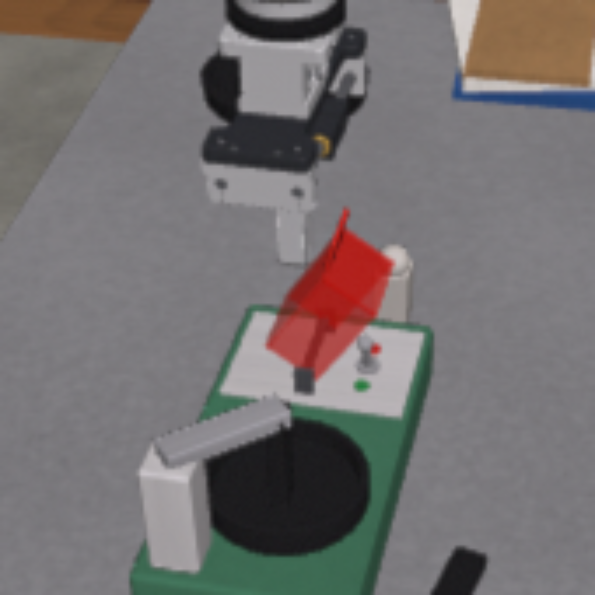

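The guard has tipped to about 1 rad and appears to be falling. I retreat up and back.

Call:
drive_tool(series=[[[0,0,0,-0.5,0,0,0],[0,0,0,-1,0,0,0],[0,0,0,-1.5,0,0,0],[0,0,0,-1.5,0,-1,0],[0,0,0,-1.5,0,-3,0],[0,0,0,-1.5,0,-6,0],[0,0,0,-2,0,-10,0],[0,0,0,-5,0,-12,0],[0,0,0,-8,0,-14,0],[0,0,0,-12,0,-14,0],[0,0,0,-16,0,-14,0],[0,0,0,-20,0,-14,0],[0,0,0,-24,0,-14,0],[0,0,0,-24,0,-14,0],[0,0,0,-24,0,-14,0]]])

```text
time: 19.1
tool_pos: [0.3911, 0.0215, 0.2652]
ee_rot: [-3.141, -0.003, -0.04]
wrist_force: [-0.1, 0.1, -0.7]
width: 0.0007
```

Run:
```python
from h import *
st(); s2=snap('side'); cv2.imwrite('pics/s14.png',cv2.resize(s2['img'][60:230,150:320],None,fx=3.5,fy=3.5))
s=snap('top'); cv2.imwrite('pics/t14.png',s['img']); snap('wrist','w14.png')
P=pts(s2);im=s2['img'].astype(int); red=(im[...,2]>110)&(im[...,1]<60)&(im[...,0]<60)&(s2['depth']>0)
q=G.inv().apply(P[red]-C)*1000; print(np.percentile(q,[2,50,98],axis=0).round(0))
a=np.load('side0.npz')['img'].astype(int); 
for nm,(v0,v1,u0,u1) in dict(seal=(125,150,250,275),cup=(230,280,190,235),stick=(212,250,262,295),guard=(138,180,230,285)).items(): print(nm,abs(a-im)[v0:v1,u0:u1].max(-1).max(), (abs(a-im)[v0:v1,u0:u1].max(-1)>40).sum())
```

```text
t 19.1 tcp [0.3911 0.0215 0.2652] grinder mm [-221.3  -85.   265.2] rpy [-3.141e+00 -3.000e-03 -4.000e-02] F [-0.09  0.1  -0.71] w 0.0007 q [-0.09 -0.27  1.54  0.    1.87  1.52]
[[ -93. -114.   79.]
 [ -43.  -79.  111.]
 [   1.  -52.  119.]]
seal 7 0
cup 6 0
stick 6 0
guard 52 6
```

View pics/s14.png

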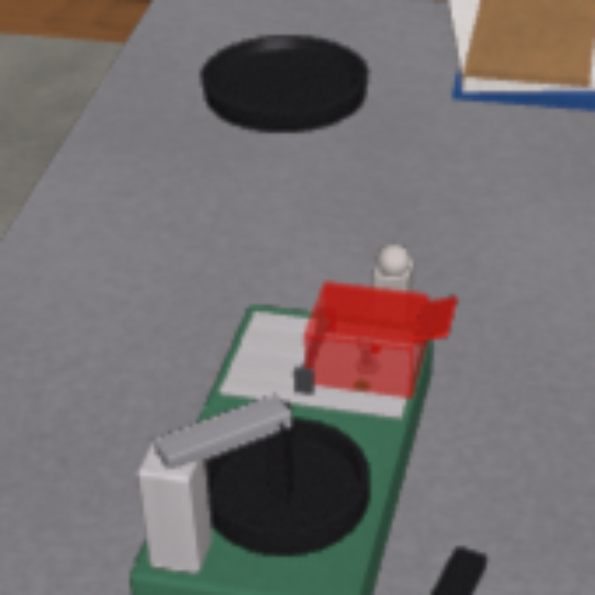

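View pics/w14.png

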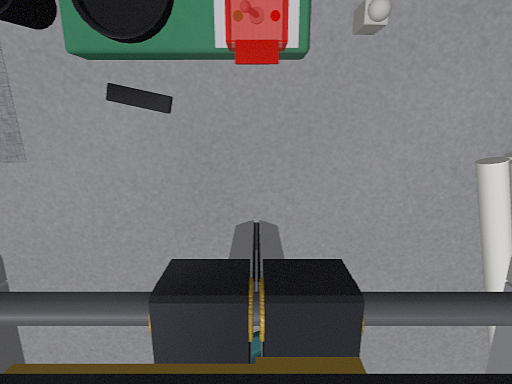

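The guard is shut: its lip at (437,318) in the side view looks as it did at the start. The toggle leans left under it, with the ball at (245,5) in the wrist view. The seal, cup and stick have not changed, and the arm is clear. I hand in the job.

```bash
python3 -c "
from bench import robot
print(robot.close_job())"
```

```text
the job is handed in; nothing more can be done
None
```

The grinder is switched on and the job is handed in, at about 19 s of the 54 s allowed. I lifted the guard back until it rested open, pushed the toggle over to the green-dot side, and tipped the guard forward so that it dropped shut.

**Last checks**
- **Toggle:** with the guard still open, the ball was within 0.5 px of where it should be for 0.8 rad (fully on). The wrist force rose to about 14 N at the stop. After closing, it was seen through the guard still leaning towards the green dot.
- **Guard:** it is shut, with the side view matching the starting picture apart from a few pixels.
- **Other things:** the cup, seal stone and ink stick show no change in the side view from the start.
- **Arm:** it was well clear of everything at hand-in.

**What disagreed or failed:** the fingertips measured about 27 mm short of the reported tool point in both the wrist and side views. My first lift therefore passed over the lip without moving the guard. I corrected for this and the second attempt worked.

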